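# Take the cake bin's lid off its lift-off hinges and stand it in the drying rack

## Robot

A 6-joint arm with a two-finger parallel gripper is mounted at the origin on a cart in front of the work surface, level with it; the furniture and walls round the work are solid. World frame = base frame: x ahead of the robot, y to its left, z up, the work surface at z = 0. Lengths are in mm, angles in rad, forces in N, time in s.
With the tool pointing down it reaches from about 350 to 975 mm from the base axis. Payload 7.1 kg.
Tool frame: the origin (TCP) lies at the very end of the fingers, on their centre line; the grasp point (between the pads) lies 19 mm behind it (ctrl.grasp_offset is the distance from the TCP to the grasp point, in mm); z points along the fingers, y is the line along which they close (so a half turn about z gives the same grasp; the last joint's range is limited). The gripper opens to 88 mm and grips with 3 to 60 N. Pads are 20 mm wide; open, the fingers measure 115 mm over their backs; the gripper's body (75 mm by 178 mm) begins 61 mm behind the grasp point.
Start: joints at [1.088, 0.423, 1.63, -0, 1.089, -0.019], TCP at [279.561, 558.973, 222.675] pointing down, gripper open.
Joint ranges: [-3, 3], [-0.9, 2.11], [0.09, 2.58], [-1.31, 4.45], [0.11, 2.69], [-2.54, 2.54]. Speed limits (rad/s): [2.39, 2.39, 3.01, 3.14, 3.14, 3.14].

## Interface

Orientations are given as a rotation vector (axis times angle).
In Python, from workcell import ctrl, viewer, ticket, models gives the robot as it stands.
- The arm moves only by the tool play_rows, never from a script. Its arguments are lists of equal length, an entry for each row: "dp": the shift along the world's x, y, z in mm, a list of three; "yaw": the turn about the world's z in degrees. In form: {"dp": [[tx, ty, tz], ...], "yaw": [yaw, ...]}. A call has 1 to 8 rows; each row shifts and turns the commanded pose from where the row before left it; what a row does not reach is not made up. A row lasts 1/12 s, in which the tool goes at most 41.7 mm and 7.16 degrees, less where a joint would pass 70% of its speed; a pose out of reach is approached as far as the arm can. A call is refused whole if a number of a shift passes 41.7 or a number of a turn 7.16, either way. A call with a gripper value outside its range is refused whole. "gripper" is the closure, from 0 (fully open) to 1 (shut), set as the call begins (left out, the last holds). The fingers move at their own pace and stop on an object; the grip force is fixed at half the most. Time passes only in rows, so rows that do not move let the fingers close. It gives the time, the measured TCP pose, the force, the opening and the grip force at its end, in the units of the state.
- ctrl.get_obs(): the state, without advancing time (a new reading comes with each control period).
- viewer.get_image(name): name is "scene" or "top" or "wrist"; returns a dict with "pixels" (480x640x3 uint8, red, green, blue), "range_z" (480x640 float32, mm along the optical axis (not along the pixel's ray), 0 where there is no reading), "fx", "fy", "cx", "cy" (pixels), "T" (4x4, takes a point from camera to world coordinates); the wrist camera has in their place "hand_eye" (4x4, takes a point from camera to tool coordinates, whose origin is the TCP and whose axes are the flange's). Camera axes: x right, y up, looking along -z (the intrinsics and any distortion apply to the point x, -y, -z); pixel columns grow to the right and rows downward; lengths in mm; the calibration is good to about 2 mm. A picture is of the moment at which its call begins: read the wrist's pose just before it.
- ticket.close_job(): hands the job in; it is judged then, once.
Trained networks look in a picture, given as the dict that the camera call returned (one of the last four; its "shot" number tells which), for a name from the list of things; names that differ only in an ending like _2 or _b are one class to them, and where a whole thing is asked for, a point or a joint stands for the part that bears it (a point fixed in the world has none). Each returns a list of dicts, best first, with "conf" (0 to 1); they miss things now and then, are a little off and sometimes report something else, mostly with a low value. They report only what shows in the picture. A call takes as long as a camera call.
- models.look_for(picture, name): "bbox" ([centre column, centre row, width, height] in pixels, round what is visible of it).
- models.landmark_of(picture, name): "location" ([column, row] in pixels: a listed point, or the origin of a listed thing).
The state is a dict: "t": time; "qpos": joint angles; "qvel": joint speeds; "joint_torque": joint torques, N m; "ee_pos": TCP position; "orientation": TCP orientation; "ft_force": force on the tool from outside, world axes, zero at the start; "moment": the same for the moment, N m; "width": finger opening in mm; "grasp_force": force on a finger pad.
Only numpy, scipy, OpenCV 4.12 (cv2) and the standard library are available. Lean on these libraries where they do the work, as an engineer would, in place of code of your own. Each camera call takes 0.05 s, during which the arm holds its last target. There are 200 camera calls.

## Task

The lid of the steel cake bin is due for washing. Swing it up by its handle until it stands upright, lift it straight up off its hinge brackets, and stand it upright, hinge side down, in any slot of the wire drying rack, fully down on the rack's base. Handle it gently without dropping it, let go of it there, and leave the timer, the jar and the shaker where they are.

Things in the scene. Friction and masses are not known exactly. Their poses are not given: they have to be found in the camera images.
- bin: open steel box, 120 (x) x 150 (y) x 85 mm high, fixed to the table; origin at the centre of its underside, z up, front at its own -x. Two keyhole hinge brackets on its back wall (y = +-45 mm, 10 mm wide) hold the lid's pins; they reach up to 102 mm and back to x = 88 mm. A flat cake lies inside.
- bin_hinge (a point): middle of the hinge line on the bin: 75 mm behind the bin's centre, 89 mm above its underside; axes as the bin's (y along the hinge). Each bracket is a 17 mm bore with a 10 mm wide mouth on top: the lid's flat pins (14 x 5 mm) turn freely in it but pass up through the mouth only while the lid is within about 20 degrees of upright.
- lid_bar (a point): centre of the lid's handle: a 12 mm round bar, straight for 74 mm along the lid's y, in the lid's plane, 179 mm from its hinge line, with a 36 mm free gap to the lid's edge. The round bar can turn between gripping fingers. Axes are the lid's: shut, they are as the bin's (-x from hinge to handle, z up); upright, -x points up.
- lid_hinge (a point): middle of the line through the lid's two pins, 179 mm from the bar along the lid's +x. The pins span y = +-56 mm and have 2 to 4 mm of play in the brackets. With the lid upright its lowest parts lie 7 mm below this point. Nothing holds the lid up: let go before upright, it falls shut.
- rack: drying rack fixed to the table: grey base 130 (x) x 162 (y) x 8 mm with four wire hoops (6 mm wire, top at 78 mm, 156 mm wide) standing along its y at x = -48, -16, 16, 48 mm; the three slots between them, centred at x = -32, 0, 32 mm, are 26 mm wide. Origin at the centre of its underside, z up. A lid let go in a slot leans a little on a hoop.
- timer: kitchen timer, 66 x 66 x 23 mm, loose, origin under its centre; leave it alone
- jar: glass jar with black lid, 60 x 65 x 100 mm, loose, origin under its centre; leave it alone
- shaker: steel sugar shaker, 62 mm round, 96 mm high, loose, origin under its centre; leave it alone
- lid: the lid: loose steel plate 120 x 150 x 8 mm, about 0.25 kg, that starts shut on the bin's rim; origin at the centre of the bin's mouth on its underside (the plate runs from x = -62 to 58 mm); axes as at point lid_bar

How it is judged (in metres and radians):
On the way, in this order (a step that is already met when the one before it is completed fails the run):
1. the lid stands upright (within 15 degrees) with its pins still in the brackets (angle between lid_bar's own z axis and vertical between 1.31 and 1.83 rad and distance between lid_hinge and bin_hinge below 0.012 m), for 0.1 s.
2. the lid, still roughly upright, is lifted with its pins clear above the brackets (z of lid_hinge in the frame of bin_hinge above 0.022 m and horizontal distance between lid_hinge and bin_hinge below 0.05 m and angle between lid_bar's own z axis and vertical between 1.15 and 1.99 rad), for 0.05 s.
At the end, for the whole second after the job is handed in: The lid stands at rest in a slot of the rack, handle up, its pins down on the base (hinge line less than 21 mm above the rack's underside, within 46 mm of the rack's middle across the slots and 35 mm along them), within about 20 degrees of upright and 14 degrees of the slots' direction (x of lid_hinge in the frame of rack between -0.046 and 0.046 m and y of lid_hinge in the frame of rack between -0.035 and 0.035 m and z of lid_hinge in the frame of rack below 0.021 m and height (world z) of lid_bar above 0.15 m and angle between lid_bar's own z axis and vertical between 1.2 and 1.94 rad and angle between the y axis of lid_bar and the y axis of rack, either way round below 0.25 rad and linear speed of lid below 0.02 m/s); the robot touches nothing.
It fails at once if the timer, jar or shaker is moved by more than 25 mm (distance of any of timer, jar, shaker from where it was at the start of the episode above 0.025 m).
It fails at once if the lid is dropped or flung (moves faster than 1 m/s) (linear speed of lid above 1 m/s).
It also fails if it takes over 51 s, if anything falls off the work surface, if the arm or the gripper's body presses on something with over 40 N, if the wrist force passes 120 N, or if a joint passes its speed limit or range.

## Working session

There is one attempt and no reset: what is moved stays moved. The work goes in short steps, Python scripts to look and compute and a tool call to move; the robot and the scene stay as the last step left them, time stands still between calls to the robot, and variables do not carry over. Pictures are saved under pics/ and viewed, at most 10 in all, crops included, and the job is handed in when it is done.

Besides the shell and the picture viewer there is one more tool, called after "Call:" as name(argument=value, ...) on one line, values as JSON. play_rows: Moves the arm, as the interface text tells. Its arguments: {"type":"object","properties":{"dp":{"type":"array"},"yaw":{"type":"array"},"gripper":{"type":"number"}},"required":["dp","yaw"]}

```bash
ls; mkdir -p pics
cat > h.py <<'E'
import numpy as np, cv2
from workcell import ctrl, viewer, ticket, models
def w(im,u,v,z=None,r=2):
    d=im["range_z"]; p=d[int(v)-r:int(v)+r+1,int(u)-r:int(u)+r+1]; p=p[p>0]
    D=np.median(p) if p.size else 0
    ray=np.array([(u-im["cx"])/im["fx"],-(v-im["cy"])/im["fy"],-1.])
    T=im["T"]
    if z is not None:
        a=T[:3,:3]@ray; D=(z-T[2,3])/a[2]
    return (T@np.r_[ray*D,1])[:3].round(1)
E
python3 - <<'E'
from h import *
o=ctrl.get_obs(); print({k:np.round(v,3) for k,v in o.items()})
for n in("scene","top"):
    im=viewer.get_image(n); cv2.imwrite(f"pics/{n}0.png",im["pixels"][...,::-1])
    print(n,im["T"].round(2).tolist(),im["fx"],im["cx"],[k for k in im])
    for t in("bin","bin_hinge","lid_bar","lid_hinge","rack","timer","jar","shaker","lid"):
        for k in models.landmark_of(im,t)[:2]:
            u,v=k["location"]; print(t,k["conf"],np.round([u,v]),w(im,u,v))
E
```

```text
pics
{'t': np.float64(0.0), 'qpos': array([ 1.088,  0.424,  1.631,  0.   ,  1.089, -0.019]), 'qvel': array([ 0.001, -0.001,  0.001, -0.   , -0.001, -0.   ]), 'joint_torque': array([-3.0000e-03, -5.4462e+01, -2.7367e+01,  6.4000e-02,  2.3000e-02,
       -0.0000e+00]), 'ee_pos': array([279.325, 558.504, 221.915]), 'orientation': array([-7.220e-01, -3.057e+00,  2.000e-03]), 'ft_force': array([ 0.142,  0.939, -0.969]), 'moment': array([-0.082, -0.017,  0.033]), 'grasp_force': np.float64(0.0), 'width': np.float64(88.192)}
scene [[0.9, 0.25, -0.36, 255.68], [-0.44, 0.53, -0.73, -331.4], [0.0, 0.81, 0.58, 582.11], [0.0, 0.0, 0.0, 1.0]] 506.3480548841614 314.9814633545648 ['pixels', 'range_z', 'fx', 'fy', 'cx', 'cy', 'T', 'shot']
bin 0.89 [271. 268.] [463.6 252.4  80.9]
bin_hinge 0.87 [306. 212.] [632.6 482.9   3.2]
lid_bar 0.95 [219. 254.] [397.9 305.5  93.4]
lid_hinge 0.87 [306. 215.] [626.2 473.8   2.4]
rack 0.75 [376. 352.] [561.   88.1   6.7]
timer 0.61 [252. 347.] [395.3 163.6  21.6]
jar 0.88 [292. 216.] [547.3 359.3  91.5]
shaker 0.79 [349. 242.] [649.4 329.8  19.9]
shaker 0.62 [377. 354.] [523.1  33.   76.2]
lid 0.96 [270. 229.] [496.  337.   92.2]
lid 0.69 [294. 218.] [547.7 351.5  91.6]
top [[-0.0, 1.0, -0.1, 471.42], [-1.0, -0.0, 0.02, 278.64], [0.02, 0.1, 0.99, 936.02], [0.0, 0.0, 0.0, 1.0]] 494.33378347939424 323.5974456501892 ['pixels', 'range_z', 'fx', 'fy', 'cx', 'cy', 'T', 'shot']
lid_bar 0.61 [288. 324.] [404.4 318.   93.8]
lid_hinge 0.73 [267. 222.] [588.3 363.2   0. ]
rack 0.66 [411. 232.] [569.   89.4   7.5]
timer 0.77 [361. 321.] [403.7 188.3  19.7]
jar 0.93 [200. 214.] [590.4 467.1 100.5]
shaker 0.97 [275. 181.] [648.7 341.4  91.1]
shaker 0.35 [201. 215.] [588.8 466.  100. ]
lid 0.78 [275. 266.] [501.5 340.8  93.8]
```

View pics/scene0.png

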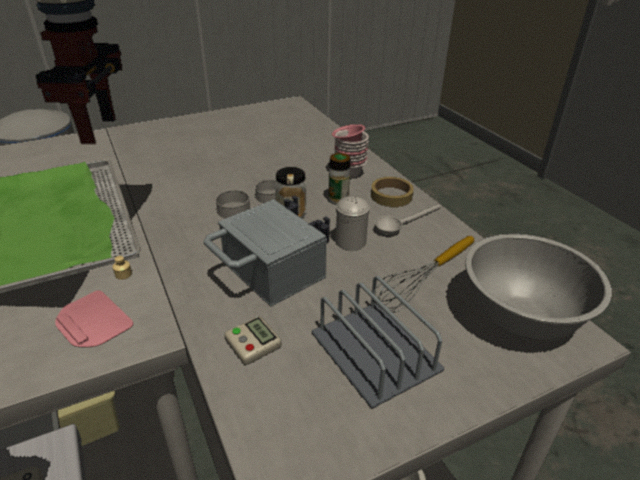

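View pics/top0.png

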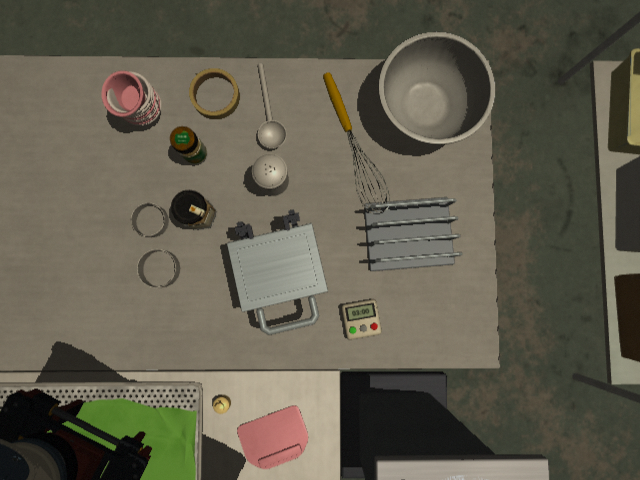

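The scene view shows the bin with its handle at about (225,255), the rack at (376,345), the timer at (252,340) and the shaker at (352,222). In the top view the lid is centred near (277,266) with its bar near (290,325). The rack is at (411,235) with hoops running horizontally, the timer is at (361,318), the jar at (192,210) and the shaker at (269,171). Next I'll fit the exact poses from the depth data.

```bash
cat >> h.py <<'E'
def cloud(im):
    d=im["range_z"]; v,u=np.nonzero(d); D=d[v,u]
    P=np.c_[(u-im["cx"])/im["fx"]*D,-(v-im["cy"])/im["fy"]*D,-D]
    return P@im["T"][:3,:3].T+im["T"][:3,3]
def rect(P,k=0,s=1.0,o=(300,-50)):
    g=np.zeros((600,600),np.uint8); q=np.int32((P[:,:2]-o)/s); ok=((q>=0)&(q<600)).all(1); q=q[ok]
    g[q[:,0],q[:,1]]=255
    g=cv2.morphologyEx(g,cv2.MORPH_CLOSE,np.ones((7,7)))
    if k: g=cv2.morphologyEx(g,cv2.MORPH_OPEN,cv2.getStructuringElement(cv2.MORPH_ELLIPSE,(k,k)))
    n,l,st,_=cv2.connectedComponentsWithStats(g); i=1+np.argmax(st[1:,4])
    (cy,cx),sz,a=cv2.minAreaRect(np.argwhere(l==i)[:,::-1].astype(np.float32))
    b=cv2.boxPoints(((cy,cx),sz,a))[:,::-1]*s+o
    return b,sz
E
python3 - <<'E'
from h import *
for n in("top","scene"):
    P=cloud(viewer.get_image(n))
    def sel(c,r,z0,z1): return P[(np.hypot(P[:,0]-c[0],P[:,1]-c[1])<r)&(P[:,2]>z0)&(P[:,2]<z1)]
    L=sel((500,340),150,84,104)
    b,sz=rect(L,41); c=b.mean(0); print(n,"lid",c.round(1),np.round(sz,1),np.median(L[:,2]).round(1)); print(b.round(1).tolist())
    e=b[1]-b[0]; f=b[2]-b[1]
    s=e if np.hypot(*e)<np.hypot(*f) else f; s=s/np.hypot(*s); s*=np.sign(s[0]); print("axis x",s.round(3),np.degrees(np.arctan2(s[1],s[0])).round(2))
    y=np.array([-s[1],s[0]]); q=np.c_[(L[:,:2]-c)@s,(L[:,:2]-c)@y,L[:,2]]
    H=q[(q[:,0]<-80)&(abs(q[:,1])<28)]; print("bar rel plate centre x",np.percentile(H[:,0],[2,50,98]).round(1),"z",np.percentile(H[:,2],[5,50,95]).round(1))
    H=q[(q[:,0]<-80)]; print("bar y",np.percentile(H[:,1],[1,99]).round(1))
    R=sel((565,88),120,4,13); b,sz=rect(R); print("rack",b.mean(0).round(1),np.round(sz,1),b.round(1).tolist())
    W=sel((565,88),120,72,84)
    best=[]
    for a in np.radians(np.arange(-15,15,.5)):
        x=W[:,0]*np.cos(a)+W[:,1]*np.sin(a); h,_=np.histogram(x,np.arange(x.min(),x.max()+2,2)); best.append(((h**2).sum(),a))
    a=max(best)[1]; x=W[:,0]*np.cos(a)+W[:,1]*np.sin(a); yy=-W[:,0]*np.sin(a)+W[:,1]*np.cos(a)
    lo=[i for i in np.sort(x)]; cl=np.split(np.array(lo),np.nonzero(np.diff(lo)>8)[0]+1)
    print("hoops yaw",np.degrees(a),[ (len(k),round(float((k.min()+k.max())/2),1)) for k in cl],"y",np.percentile(yy,[1,99]).round(1),np.percentile(W[:,2],98).round(1))
E
```

```text
top lid [502.6 337.5] [126.9 149.3] 93.4
[[457.8, 250.4], [423.8, 395.8], [547.4, 424.7], [581.3, 279.3]]
axis x [0.974 0.228] 13.16
bar rel plate centre x [-108.9 -102.9  -97.5] z [89.5 93.6 96.3]
bar y [-49.5  49.7]
rack [569.2  95.2] [136.8 170.8] [[506.4, 5.6], [495.4, 176.1], [631.9, 184.9], [642.9, 14.4]]
hoops yaw 4.5 [(287, 524.9), (282, 556.9), (279, 588.9), (282, 620.7)] y [-23.5 122.6] 80.3
scene lid [497. 337.] [124.9 151.6] 93.0
[[453.4, 249.0], [418.8, 396.6], [540.5, 425.1], [575.1, 277.5]]
axis x [0.974 0.228] 13.2
bar rel plate centre x [-108.  -104.9  -97.5] z [87.8 93.1 95.6]
bar y [-49.9  47.1]
rack [562.7  93.7] [132.3 163.2] [[503.4, 7.0], [490.1, 169.6], [621.9, 180.4], [635.2, 17.8]]
hoops yaw 4.5 [(398, 520.9), (388, 552.9), (390, 584.8), (361, 616.7)] y [-23.4 119.1] 78.9
```

Call:
play_rows(dp=[[15.2,-30.6,0],[15.2,-30.6,0],[15.2,-30.6,0],[15.2,-30.6,0],[15.2,-30.6,0],[15.2,-30.6,0],[15.2,-30.6,0],[15.2,-30.6,0]], yaw=[-6.27,-6.27,-6.27,-6.27,-6.27,-6.27,-6.27,-6.27], gripper=0.58)

```text
t: 1.77
ee_pos: [401.6, 312.7, 222.9]
orientation: [1.956, 2.458, 0.001]
ft_force: [-0.2, 0.4, -0.1]
width: 39.1
grasp_force: 0.0
```

Call:
play_rows(dp=[[0,0,0],[0,0,0],[0,0,0]], yaw=[0,0,0])

```text
t: 2.02
ee_pos: [401.3, 314.4, 222.9]
orientation: [-1.95, -2.463, -0.001]
ft_force: [0.7, -0.2, 0.0]
width: 36.8
grasp_force: 0.0
```

```bash
cat >> h.py <<'E'
from scipy.spatial.transform import Rotation as Ro
def wrist():
    o=ctrl.get_obs(); im=viewer.get_image("wrist")
    B=np.eye(4); B[:3,:3]=Ro.from_rotvec(o["orientation"]).as_matrix(); B[:3,3]=o["ee_pos"]
    im["T"]=B@im["hand_eye"]; return o,im
E
python3 - <<'E'
from h import *
o,im=wrist(); cv2.imwrite("pics/w1.png",im["pixels"][...,::-1])
R=Ro.from_rotvec(o["orientation"]).as_matrix()
print(o["ee_pos"].round(1),"y ang",np.degrees(np.arctan2(R[1,1],R[0,1])).round(2),R[:,2].round(3),o["width"].round(1),o["ft_force"].round(1))
for t in("lid_bar","lid_hinge","bin_hinge","rack","lid"):
    for k in models.landmark_of(im,t)[:1]:
        u,v=k["location"]; print(t,round(k["conf"],2),np.round([u,v]),w(im,u,v),w(im,u,v,89.))
P=cloud(im); L=P[(np.hypot(P[:,0]-500,P[:,1]-337)<150)&(P[:,2]>84)&(P[:,2]<104)]
s=np.array([.974,.228]);y=np.array([-.228,.974])
q=np.c_[(L[:,:2]-[500,337])@s,(L[:,:2]-[500,337])@y,L[:,2]]
H=q[(q[:,0]<-80)&(abs(q[:,1])<28)]; print("bar x rel",np.percentile(H[:,0],[2,50,98]).round(1) if len(H) else 0,"plate",np.percentile(q[q[:,0]>-75][:,0],[1,99]).round(1),np.percentile(q[q[:,0]>-75][:,1],[1,99]).round(1), np.median(L[:,2]))
E
```

```text
Traceback (most recent call last):
AttributeError: 'float' object has no attribute 'round'
```

View pics/w1.png

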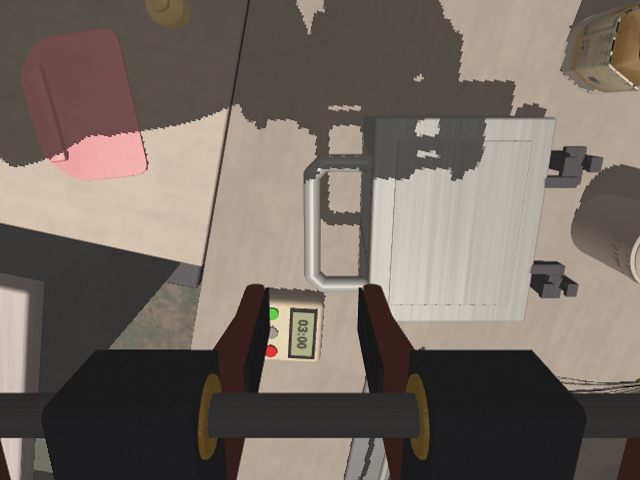

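The wrist view shows the bar at columns 305-320, rows 165-285, roughly between the finger planes. The brackets show at (570,165) and (555,280). I'll rerun the measurement with the print bug fixed.

Run:
```python
from h import *
o,im=wrist()
R=Ro.from_rotvec(o["orientation"]).as_matrix()
print(o["ee_pos"].round(1),"y ang",np.degrees(np.arctan2(R[1,1],R[0,1])),R[:,2].round(3),o["width"],o["ft_force"].round(1))
for t in("lid_bar","lid_hinge","bin_hinge","rack","lid"):
    for k in models.landmark_of(im,t)[:1]:
        u,v=k["location"]; print(t,round(k["conf"],2),np.round([u,v]),w(im,u,v),w(im,u,v,89.))
P=cloud(im); L=P[(np.hypot(P[:,0]-500,P[:,1]-337)<150)&(P[:,2]>84)&(P[:,2]<104)]
b,sz=rect(L,41); print("plate",b.mean(0).round(1),sz,b.round(1).tolist())
s=np.array([.974,.228]);y=np.array([-.228,.974])
q=np.c_[(L[:,:2]-[500,337])@s,(L[:,:2]-[500,337])@y,L[:,2]]
H=q[(q[:,0]<-80)&(abs(q[:,1])<28)]; print("bar x rel",np.percentile(H[:,0],[2,50,98]).round(1) if len(H) else 0,"z",np.percentile(H[:,2],[5,50,95]),"medz",np.median(L[:,2]))
K=q[(q[:,0]<-80)]; print("handle y",np.percentile(K[:,1],[1,99]).round(1))
for lo,hi in((-28,-8),(8,28)):
    h=H[(H[:,1]>lo)&(H[:,1]<hi)]; print(np.median(h[:,0]) if len(h) else None)
```

```text
[401.1 314.9 222.8] y ang 13.340510558390713 [ 0.  0. -1.] 37.15877750705732 [-0.5 -0.1 -1. ]
lid_bar 0.55 [314. 226.] [400.9 315.9  93.8] [401.2 314.6  89. ]
lid 0.7 [454. 222.] [496.1 341.4  93.2] [497.7 340.6  89. ]
plate [500.2 337.4] (125.67134094238281, 150.33106994628906) [[456.7, 249.7], [421.6, 395.9], [543.8, 425.2], [578.9, 279.0]]
bar x rel [-108.2 -102.4  -96.6] z [89.51309099 92.82519171 94.38916395] medz 92.63132555843418
handle y [-48.5  50.4]
-102.37789743676717
-102.4199891075034
```

Call:
play_rows(dp=[[-0.8,-0.8,-20],[0,0,-30],[0,0,-30],[0,0,-30],[0,0,-25],[0,0,-18],[0,0,0],[0,0,0]], yaw=[0,0,0,0,0,0,0,0])

```text
t: 3.03
ee_pos: [399.8, 313.3, 69.1]
orientation: [-1.949, -2.463, 0.003]
ft_force: [1.0, -0.6, 0.7]
width: 36.8
grasp_force: 0.0
```

Call:
play_rows(dp=[[0,0,0],[0,0,0],[0,0,0],[0,0,0],[0,0,0],[0,0,0]], yaw=[0,0,0,0,0,0], gripper=1)

```text
t: 3.53
ee_pos: [400.8, 313.8, 70.4]
orientation: [1.95, 2.463, 0.002]
ft_force: [-0.6, -0.0, 3.5]
width: 11.0
grasp_force: 30.0
```

Call:
play_rows(dp=[[0.4,0.1,11.7],[1.1,0.25,11.7],[2,0.4,11.5],[2.4,0.6,11.5],[3.4,0.8,11.2],[3.9,1,11],[0,0,0]], yaw=[0,0,0,0,0,0,0])

```text
t: 4.12
ee_pos: [412.9, 316.2, 139.5]
orientation: [-1.95, -2.462, 0.002]
ft_force: [-3.8, -1.2, 0.0]
width: 11.4
grasp_force: 30.0
```

Call:
play_rows(dp=[[10.1,2.4,21],[12.7,3,19.5],[15,3.5,17.6],[17.1,4,15.4],[0,0,0]], yaw=[0,0,0,0,0])

```text
t: 4.53
ee_pos: [468.2, 329.3, 215.6]
orientation: [-1.95, -2.461, 0.004]
ft_force: [-18.0, -6.5, 24.1]
width: 11.2
grasp_force: 30.0
```

Call:
play_rows(dp=[[0,0,0],[0,0,0]], yaw=[0,0])

```text
t: 4.7
ee_pos: [465.6, 328.4, 213.3]
orientation: [-1.948, -2.46, 0.008]
ft_force: [-17.2, -5.8, 21.9]
width: 11.1
grasp_force: 30.0
```

Call:
play_rows(dp=[[-1.5,-0.4,2],[18.9,4.5,13],[20.4,4.8,10.4],[0,0,0],[0,0,0]], yaw=[0,0,0,0,0])

```text
t: 5.12
ee_pos: [506.5, 338.5, 237.2]
orientation: [-1.951, -2.462, -0.002]
ft_force: [-2.8, 0.7, 4.0]
width: 11.1
grasp_force: 30.0
```

Forces are low now, so I'll finish the arc with 65.6 mm of travel left.

Call:
play_rows(dp=[[10.8,2.5,4],[10.8,2.5,3.5],[11.1,2.6,2.5],[11.1,2.6,2],[11.2,2.7,1],[11.2,2.7,0.5],[0,0,0],[0,0,0]], yaw=[0,0,0,0,0,0,0,0])

```text
t: 5.78
ee_pos: [571.7, 353.9, 250.2]
orientation: [-1.95, -2.463, 0.001]
ft_force: [-1.3, 1.3, 4.4]
width: 11.3
grasp_force: 30.0
```

Run:
```python
from h import *
o=ctrl.get_obs();print(o["ee_pos"].round(1),o["ft_force"].round(1),np.round(o["orientation"],3))
for n in("scene","top"):
    im=viewer.get_image(n); cv2.imwrite(f"pics/{n}1.png",im["pixels"][...,::-1])
    for t in("bin_hinge","lid_bar","lid_hinge"):
        for k in models.landmark_of(im,t)[:1]:
            u,v=k["location"]; print(n,t,round(k["conf"],2),np.round([u,v]),w(im,u,v,89 if "hinge" in t else 268))
```

```text
[571.7 353.9 250.2] [-1.3  1.3  4.4] [-1.950e+00 -2.463e+00  1.000e-03]
scene bin_hinge 0.64 [307. 212.] [577.8 362.5  89. ]
scene lid_bar 0.83 [304. 123.] [564.3 343.5 268. ]
scene lid_hinge 0.67 [312. 213.] [584.1 356.2  89. ]
top bin_hinge 0.59 [269. 221.] [579.3 351.7  89. ]
```

View pics/scene1.png

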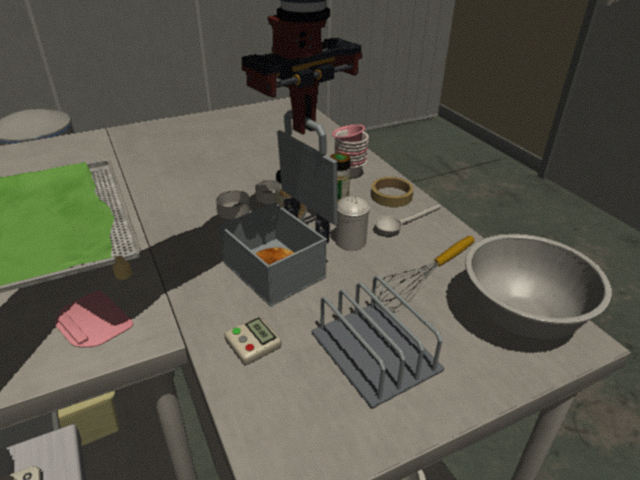

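The picture shows the lid upright, with its bar at (304,123), and its pins in the brackets at (322,220). Next is lifting it straight up.

Call:
play_rows(dp=[[0,0,3],[0,0,4],[0,0,5],[0,0,5],[0,0,0]], yaw=[0,0,0,0,0])

```text
t: 6.6
ee_pos: [572.9, 354.1, 269.1]
orientation: [1.95, 2.463, 0.002]
ft_force: [-0.6, 0.0, -1.3]
width: 10.9
grasp_force: 30.0
```

Call:
play_rows(dp=[[0,0,8],[0,0,8],[0,0,8],[0,0,8],[0,0,8],[0,0,0],[0,0,0]], yaw=[0,0,0,0,0,0,0])

```text
t: 7.18
ee_pos: [572.8, 354.1, 308.6]
orientation: [1.95, 2.463, 0.002]
ft_force: [-0.3, -0.5, -3.0]
width: 11.1
grasp_force: 30.0
```

Call:
play_rows(dp=[[-0.8,-15,0],[-0.9,-26,0],[-0.9,-26,0],[-0.9,-26,0],[-0.9,-26,0],[-0.8,-26,0],[-0.8,-26,0],[-0.8,-26,0]], yaw=[-1.1,-1.1,-1.1,-1.1,-1.1,-1.1,-1.1,-1.1])

```text
t: 7.85
ee_pos: [564.8, 154.8, 307.0]
orientation: [-2.135, -2.304, 0.002]
ft_force: [-0.1, -0.7, -3.3]
width: 11.2
grasp_force: 30.0
```

Call:
play_rows(dp=[[0,-26,0],[0,-20,0],[0,-10,0],[0,-6,0],[0,0,0],[0,0,0],[0,0,0]], yaw=[0,0,0,0,0,0,0])

```text
t: 8.43
ee_pos: [565.7, 95.8, 307.6]
orientation: [-2.132, -2.307, -0.0]
ft_force: [0.4, 0.3, -2.4]
width: 11.0
grasp_force: 30.0
```

Run:
```python
from h import *
o,im=wrist(); cv2.imwrite("pics/w2.png",im["pixels"][...,::-1])
R=Ro.from_rotvec(o["orientation"]).as_matrix()
print(o["ee_pos"].round(1),o["ft_force"].round(1),"yang",np.degrees(np.arctan2(R[1,1],R[0,1])))
g=o["ee_pos"][:2]
a=np.radians(4.5); ax=np.array([np.cos(a),np.sin(a)]); ay=np.array([-ax[1],ax[0]])
for n,m in(("wrist",im),("scene",viewer.get_image("scene")),("top",viewer.get_image("top"))):
    P=cloud(m); near=P[np.hypot(*(P[:,:2]-[566,94]).T)<110]
    q=np.c_[(near[:,:2]-g)@ax,(near[:,:2]-g)@ay,near[:,2]]
    for z in range(150,270,20):
        s=q[(q[:,2]>z)&(q[:,2]<z+20)&(abs(q[:,0])<45)&(abs(q[:,1])<80)]
        if len(s)>10: print(n,z,len(s),"x",np.percentile(s[:,0],[5,50,95]).round(1),"y",np.percentile(s[:,1],[2,98]).round(1))
    h=q[(q[:,2]>70)&(q[:,2]<84)]
    x=np.sort(h[:,0]); cl=np.split(x,np.nonzero(np.diff(x)>8)[0]+1) if len(x) else []
    print(n,"hoops rel tcp",[(len(k),round(float((k.min()+k.max())/2),1)) for k in cl],"y",np.percentile(h[:,1],[1,99]).round(1) if len(h) else 0)
    if n!="wrist": cv2.imwrite(f"pics/{n}2.png",m["pixels"][...,::-1])
```

```text
[565.7  95.8 307.6] [ 0.4  0.3 -2.4] yang 4.502296076482082
wrist 170 27 x [ 9.   9.9 10.6] y [61.2 76.1]
wrist 190 27 x [ 4.8  9.8 10.4] y [33.2 76.3]
wrist 210 38 x [3.5 9.1 9.8] y [42.4 76.1]
wrist 230 57 x [2.7 7.5 8.9] y [55.9 76. ]
wrist 250 106 x [2.6 6.7 7.3] y [46.2 75.9]
wrist hoops rel tcp [(999, -47.5), (743, -15.7), (595, 17.1), (1007, 48.4)] y [-73.7  71.8]
scene 150 504 x [0.  1.1 6.3] y [-71.5  71. ]
scene 170 928 x [-0.9  0.1  1.6] y [-72.2  72.5]
scene 190 985 x [-1.8 -0.7  0.8] y [-72.3  72.2]
scene 210 1049 x [-2.6 -1.5  0.1] y [-72.2  73.5]
scene 230 1103 x [-3.4 -2.4 -0.9] y [-72.5  71.3]
scene 250 1174 x [-4.3 -3.3 -1.6] y [-72.5  71.6]
scene hoops rel tcp [(410, -50.6), (396, -18.8), (407, 13.5), (376, 45.2)] y [-76.4  69.7]
top 150 21 x [3.8 4.1 5.7] y [-27.4  76.4]
top 170 59 x [3.  3.5 7.3] y [-19.1  77. ]
top 190 67 x [2.  2.6 7. ] y [-16.   76.7]
top 210 64 x [1.1 1.7 6.1] y [-12.1  76.6]
top 230 69 x [0.2 0.7 5.4] y [-5.8 76.6]
top 250 71 x [-0.7 -0.2  4.5] y [ 1.3 76.3]
top hoops rel tcp [(276, -46.5), (271, -14.5), (21, 16.8), (244, 49.4)] y [-64.6  73.4]
```

View pics/w2.png

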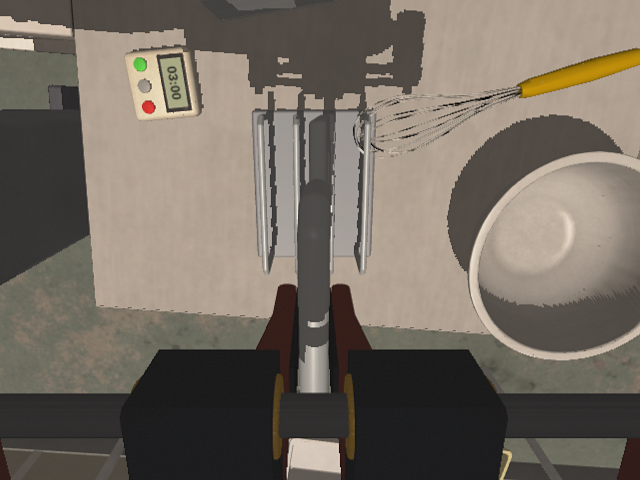

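View pics/scene2.png

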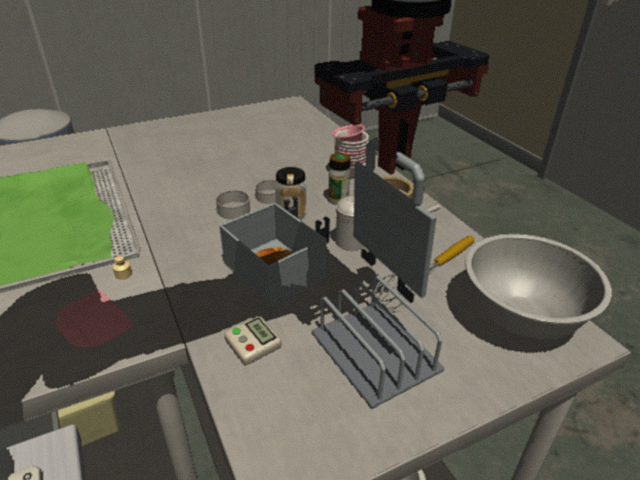

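The wrist view shows the lid above the middle slot, at column ~315 with hoops at ~297 and ~332. In the scene view the lid hangs clear above the rack, and depth gives a tilt of about 2.5°. The hinge side is about 6 mm too far in +x, so I'll shift it back and lower.

Call:
play_rows(dp=[[-5.8,-1,0],[0,0,-12],[0,0,-16],[0,0,-16],[0,0,-12],[0,0,-6],[0,0,0],[0,0,0]], yaw=[0,0,0,0,0,0,0,0])

```text
t: 9.25
ee_pos: [559.9, 94.0, 245.5]
orientation: [-2.133, -2.306, 0.001]
ft_force: [0.6, 0.4, -3.1]
width: 11.3
grasp_force: 30.0
```

```bash
cat > m.py <<'E'
from h import *
o=ctrl.get_obs(); print(o["ee_pos"].round(1),o["ft_force"].round(1),o["width"])
g=o["ee_pos"][:2]
a=np.radians(4.5); ax=np.array([np.cos(a),np.sin(a)]); ay=np.array([-ax[1],ax[0]])
for n in("scene","top","wrist"):
    m=wrist()[1] if n=="wrist" else viewer.get_image(n)
    P=cloud(m); q=np.c_[(P[:,:2]-g)@ax,(P[:,:2]-g)@ay,P[:,2]]; q=q[(abs(q[:,0])<80)&(abs(q[:,1])<80)]
    h=q[(q[:,2]>70)&(q[:,2]<84)]
    x=np.sort(h[:,0]); cl=np.split(x,np.nonzero(np.diff(x)>6)[0]+1)
    print(n,"hoops",[(len(k),round(float((k.min()+k.max())/2),1)) for k in cl])
    for z in range(20,230,15):
        s=q[(q[:,2]>z)&(q[:,2]<z+15)&(abs(q[:,0])<12)]
        if z>84 and len(s)>10: print(n,z,len(s),"x",np.percentile(s[:,0],[5,50,95]).round(1))
    cv2.imwrite(f"pics/{n}_{o['t']:.0f}.png",m["pixels"][...,::-1])
E
python3 m.py
```

```text
[559.9  94.  245.5] [ 0.6  0.4 -3.1] 11.31185572853461
scene hoops [(409, -44.5), (398, -12.6), (283, 12.4), (141, 51.6)]
scene 95 380 x [-0.1  0.9  2.6]
scene 110 582 x [-0.6  0.3  1.7]
scene 125 619 x [-1.4 -0.4  1.1]
scene 140 639 x [-2.  -1.   0.4]
scene 155 655 x [-2.6 -1.6  0. ]
scene 170 681 x [-3.4 -2.4 -0.6]
scene 185 714 x [-3.9 -3.  -1.5]
scene 200 749 x [-4.6 -3.7 -2.2]
scene 215 647 x [-5.5 -2.7  2.1]
top hoops [(242, -40.6), (210, -8.6), (2, 6.4), (65, 23.2), (202, 55.3)]
top 95 17 x [4.7 4.9 8.7]
top 110 25 x [4.  4.4 8.3]
top 125 31 x [3.3 3.7 8.2]
top 140 33 x [2.5 3.  8.3]
top 155 31 x [1.8 2.2 7.2]
top 170 33 x [1.1 1.5 6.4]
top 185 30 x [0.4 0.8 6.6]
top 200 35 x [-0.3  0.2  7.4]
top 215 109 x [-0.4  2.8  7.1]
wrist hoops [(1356, -41.8), (655, -9.9), (1258, 22.2), (1372, 54.1)]
wrist 125 12 x [ 5.2  8.2 11.3]
wrist 140 31 x [ 8.3  9.9 10.4]
wrist 155 16 x [3.4 7.7 9.9]
wrist 170 39 x [3.4 9.2 9.7]
wrist 185 65 x [2.4 7.8 9.1]
wrist 200 98 x [2.9 7.4 8. ]
wrist 215 1165 x [-1.4  2.5  6.3]
```

Call:
play_rows(dp=[[-0.8,0,-6],[0,0,-12],[0,0,-14],[0,0,-14],[0,0,-10],[0,0,-6],[0,0,0],[0,0,0]], yaw=[0,0,0,0,0,0,0,0])

```text
t: 10.07
ee_pos: [559.0, 93.9, 183.4]
orientation: [-2.133, -2.306, 0.001]
ft_force: [0.0, 1.1, -2.0]
width: 11.2
grasp_force: 30.0
```

Call:
play_rows(dp=[[0,0,-2],[0,0,-2],[0,0,-2],[0,0,0]], yaw=[0,0,0,0])

```text
t: 10.4
ee_pos: [559.4, 94.1, 178.0]
orientation: [2.133, 2.306, 0.001]
ft_force: [0.2, -0.1, -1.7]
width: 10.9
grasp_force: 30.0
```

Call:
play_rows(dp=[[0,0,-1],[0,0,-1],[0,0,-1],[0,0,0]], yaw=[0,0,0,0])

```text
t: 10.73
ee_pos: [561.7, 94.6, 177.7]
orientation: [2.131, 2.304, 0.008]
ft_force: [-0.7, 1.8, 15.1]
width: 11.0
grasp_force: 30.0
```

Call:
play_rows(dp=[[0,0,-0.7],[0,0,-0.7],[0,0,0]], yaw=[0,0,0])

```text
t: 10.98
ee_pos: [562.9, 94.7, 177.6]
orientation: [2.129, 2.302, 0.012]
ft_force: [-1.3, 0.7, 22.2]
width: 10.9
grasp_force: 30.0
```

Contact at a TCP height of 177.7 mm matches the lid resting on the base. I'll relax and release in stages.

Call:
play_rows(dp=[[0,0,1],[0,0,0],[0,0,0],[0,0,0],[0,0,0]], yaw=[0,0,0,0,0], gripper=0.78)

```text
t: 11.4
ee_pos: [558.7, 93.8, 173.9]
orientation: [-2.133, -2.306, 0.001]
ft_force: [-0.1, -0.1, -0.3]
width: 19.6
grasp_force: 0.0
```

Call:
play_rows(dp=[[0,0,0],[0,0,0],[0,0,0],[0,0,0],[0,0,0],[0,0,0],[0,0,0],[0,0,0]], yaw=[0,0,0,0,0,0,0,0], gripper=0.1)

```text
t: 12.07
ee_pos: [559.1, 93.9, 174.3]
orientation: [2.133, 2.306, 0.0]
ft_force: [-0.1, 0.8, 0.5]
width: 69.2
grasp_force: 0.0
```

```bash
python3 m.py
```

```text
[559.1  93.9 174.3] [-0.1  0.8  0.5] 69.18976954050018
scene hoops [(413, -43.9), (647, -8.5), (115, 20.0), (322, 52.3)]
scene 95 99 x [-12.  -11.5  -5.4]
scene 110 18 x [-11.7 -10.3  -7.7]
top hoops [(163, -39.9), (56, -2.9), (186, 24.1), (164, 56.0)]
top 95 46 x [-3.7 -0.6  0.7]
top 110 44 x [-7.2 -3.1 -1.7]
top 125 71 x [-7.8 -6.3 -4.4]
top 140 81 x [-11.5 -10.   -8.2]
wrist hoops [(736, -41.2), (1, -9.8), (804, 0.2), (2088, 22.9), (2146, 54.8)]
wrist 95 1129 x [-3.5 -2.  -0.4]
wrist 110 1356 x [-6.2 -4.5 -3.1]
wrist 125 2140 x [-9.  -7.4 -5.7]
wrist 140 1835 x [-11.8 -10.4  -9.2]
wrist 155 213 x [-12.  -11.2 -10.1]
```

The lid leans about 10° on the hoop and is free. I'll open fully, centre on the bar and withdraw upward.

Call:
play_rows(dp=[[0,0,0],[0,0,0],[-8,-0.6,0],[-8,-0.6,0],[0,0,0]], yaw=[0,0,0,0,0], gripper=0)

```text
t: 12.63
ee_pos: [540.8, 92.5, 173.9]
orientation: [-2.132, -2.305, 0.003]
ft_force: [-0.7, 0.9, -0.6]
width: 87.6
grasp_force: 0.0
```

Call:
play_rows(dp=[[0,0,10],[0,0,20],[0,0,30],[0,0,30],[0,0,30],[0,0,20],[0,0,0],[0,0,0]], yaw=[0,0,0,0,0,0,0,0])

```text
t: 13.3
ee_pos: [543.7, 92.8, 316.0]
orientation: [2.132, 2.305, 0.004]
ft_force: [-0.0, 0.4, -0.1]
width: 87.9
grasp_force: 0.0
```

```bash
python3 m.py
python3 - <<'E'
from h import *
for n in("scene","top"):
    im=viewer.get_image(n)
    for t in("lid_bar","lid_hinge","rack","timer","jar","shaker"):
        for k in models.landmark_of(im,t)[:1]:
            u,v=k["location"]; print(n,t,round(k["conf"],2),np.round([u,v]),w(im,u,v))
E
ls pics
```

```text
[543.7  92.8 316. ] [-0.   0.4 -0.1] 87.8519616126237
scene hoops [(410, -28.4), (651, 7.0), (110, 35.9), (323, 67.0)]
scene 95 447 x [1.1 2.5 4.9]
scene 110 473 x [-1.4  0.1  2.3]
scene 125 495 x [-3.8 -2.3 -0.2]
scene 140 706 x [-5.3 -3.7  1.3]
scene 155 153 x [-10.   -6.6  -0.6]
scene 170 127 x [-11.8  -9.2  -2.9]
scene 185 337 x [-11.8  -9.1  -4.4]
top hoops [(288, -24.4), (75, 12.8), (280, 39.8), (284, 71.6)]
top 110 22 x [ 6.5 11.5 11.9]
top 125 116 x [ 7.9  9.3 11.2]
top 140 193 x [-1.1  4.8  7.3]
top 155 20 x [-2.1  4.2  5.9]
top 170 19 x [-7.7  0.9  3.8]
top 185 457 x [-10.5  -5.3   0.3]
wrist hoops [(974, -25.4), (262, 17.7), (978, 38.5), (988, 70.6)]
wrist 110 311 x [ 9.4 11.  11.9]
wrist 125 658 x [ 6.7  8.2 10. ]
wrist 140 1402 x [-1.8  2.9  6.1]
wrist 155 131 x [-0.4  3.2  5.4]
wrist 170 129 x [-7.8  1.   2.9]
wrist 185 2323 x [-11.2  -5.8  -0.5]
scene lid_bar 0.86 [366. 254.] [533.2  92.4 195.5]
scene lid_hinge 0.83 [376. 340.] [558.5  85.3  35.6]
scene rack 0.79 [376. 353.] [561.5  86.2   6. ]
scene jar 0.88 [292. 215.] [561.4 392.1  69.9]
scene shaker 0.95 [346. 242.] [527.3 131.3 189.8]
top lid_bar 0.64 [435. 240.] [536.8  91.7 196.9]
top lid_hinge 0.6 [273. 180.] [650.2 344.7  91.4]
top rack 0.73 [408. 235.] [553.  118.4 119.7]
top timer 0.69 [361. 319.] [407.3 187.7  19.3]
top jar 0.75 [202. 211.] [594.6 464.8 100.2]
top shaker 0.91 [273. 182.] [647.2 344.9  90.6]
scene0.png
scene1.png
scene2.png
scene_12.png
scene_13.png
scene_9.png
top0.png
top1.png
top2.png
top_12.png
top_13.png
top_9.png
w1.png
w2.png
wrist_12.png
wrist_13.png
wrist_9.png
```

View pics/scene_13.png

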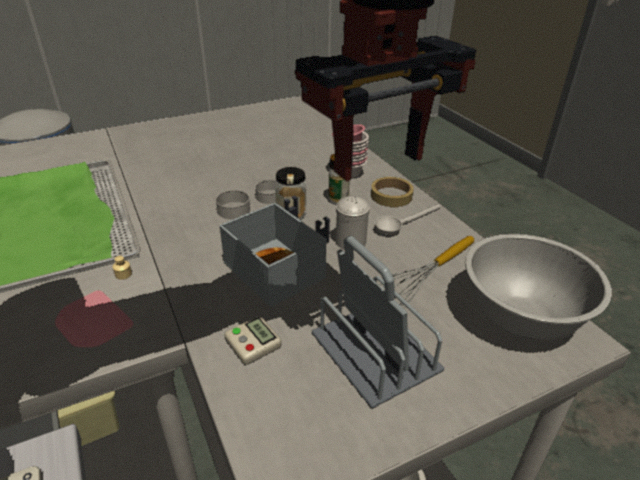

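The lid stands in the rack's middle slot with its bar at (370,258), leaning slightly. The gripper is clear of it, and the timer, jar and shaker look unmoved.

```bash
python3 -c "
from workcell import ticket
print(ticket.close_job())"
```

```text
the job is handed in; nothing more can be done
None
```

The lid is off the bin and standing upright, hinge side down, in the rack's middle slot, released and leaning about 10° on a hoop; the timer, jar and shaker were not disturbed, and I handed the job in at about 13.5 s (no verdict was returned).

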